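# Lock the neck rest into the label rail

### The job

Take the notched grey bottle rest out of the plywood rack, set it down upright on the bench or on the rail's open landing and let go of it, then take it again across its sides, slide it foot-first under the lips of the label rail from the open end (hole end of the foot leading) until it is fully home against the end wall. Then lock it: push the captive wing knob on the rail's bridge down until its pin drops through the hole in the foot, turn it clockwise to its stop only while it is held down (never force it round while it is up), and let go. Leave the flat-topped stop and the other things on the bench where they are.

Things in the scene. Friction and masses are not known exactly. Their poses are not given: they have to be found in the camera images.
- rest_grip (a point): Centre of the grey head of the loose notched rest (0.25 to 0.5 kg). Its z is up, its x points along the foot to the end with the hole, which goes first into the rail. Solid head 56 (x) x 46 (y) x 35 mm high, this point at its middle, 57.5 mm above the foot's underside; two inset upstands forming the notch rise to 32.5 mm above this point. In the rack, walls stand 8 mm from its y sides: take it there by its end faces (56 mm).
- rest_foot (a point): Centre of the underside of the notched rest's foot, same axes, 32 mm ahead (+x) of and 57.5 mm below rest_grip. Aluminium foot plate 140 (x) x 56 (y) x 12 mm; 15 mm square hole through it 52 mm ahead (+x) of this point. Stem between foot and head 36 x 24 mm.
- stop_grip (a point): Centre of the head of the flat-topped stop that stands in the rack's other slot: same foot but no hole, same head, flat cork top 81 mm high, no notch. Leave it.
- rack: Fixed plywood rack 150 x 136 mm, origin at the centre of its underside. Floor 6 mm thick; two slots along its x at y = +32.5 and -32.5 mm; three 4 mm walls along x, 72 mm high; ends open but for 12 mm high sills. Either rest may be in either slot, its x along the rack's x.
- track: Fixed aluminium label rail 282 x 92 mm, z up, x = direction of sliding in. Origin at bench level under the foot's centre when the rest is home (foot underside then at 0, 0, 10 mm). Floor plate 10 mm thick, x -200 to +82. Slot for the foot 59 mm wide, 15 mm high, x -30 to +70, under steel lips (top 31 mm above bench, 35 mm gap). End wall at x = +70 stops the foot.
- landing (a point): Point on the floor plate of the rail (10 mm above the bench) 125 mm before its origin (x = -125), same axes: middle of the flat landing with nothing above it (rail x -200 to -53 mm) where the foot can be set down before the mouth; the mouth flares from x = -53 to -30 mm.
- knob_grip (a point): Centre of the black wing of the captive screw knob, on its vertical axis, at x = +52, y = 0 on the rail, 93 mm above the bench when up. Wing 62 mm long (this point's x), 14 mm thick (its y), 30 mm high; only a 12 mm shaft below it, down to the grey bridge (rail x +24 to +82, top 61 mm above the bench).
- plunger (a joint): How far the knob is pushed down, m: 0 up, 0.014 fully down; spring, about 4 to 9 N. Unless the foot's hole is under it the pin stops on the foot at 0.005. Do not force the turn: it is blocked near 0.1 rad until it is down by 0.0115; turned under its catch it stays at about 0.011 when let go.
- knob (a joint): Turn of the knob, rad, growing clockwise seen from above; starts between -0.25 and 0, end stop at 1.2. At 0 the wing lies along the rail's x. Light friction, stays where left.
- bottle1: Bystander: squat amber flask, 84 mm dia, 120 mm tall; origin at its underside. Leave it.
- bottle2: Bystander: blue bottle, 72 mm dia, 220 mm tall; origin at its underside. Leave it.
- labels: Bystander: roll of paper labels, 90 mm dia, 50 mm high; origin at its underside. Leave it.
- marker: Bystander: pen-like marker lying, 140 mm long; origin at its underside. Leave it.
- carton: Bystander: black carton, 110 x 90 x 60 mm; origin at its underside. Leave it.
- screwdriver: Bystander: screwdriver lying, 180 mm long; origin at its underside. Leave it.
- jar: Bystander: glass jar, 70 mm dia, 90 mm tall; origin at its underside. Leave it.

How it is judged:
On the way, in this order (a step that is already met when the one before it is completed fails the run):
1. the notched rest stands upright on the bench or the rail's landing, out of the rack and outside the lips, let go (horizontal distance between rest_foot and rack above 0.11 m and height (world z) of rest_foot below 0.016 m and angle between rest_foot's own z axis and vertical below 0.1 rad and contact force between the fingers and rest below 0.1 N and value of joint plunger below 0.004 m and (x of rest_foot in the frame of track below -0.085 m or horizontal distance between rest_foot and track above 0.13 m)), for 0.1 s.
2. the notched rest is fully home in the rail, the knob still up (x of rest_foot in the frame of track between -0.004 and 0.003 m and y of rest_foot in the frame of track between -0.005 and 0.005 m and z of rest_foot in the frame of track below 0.015 m and angle between rest_foot's own z axis and vertical below 0.08 rad and value of joint plunger below 0.005 m), for 0.1 s.
At the end, for the whole second after the job is handed in: Notched rest upright against the rail's end wall (within 3 to 4 mm along, 5 mm across, on the rail's floor); knob down more than 9.5 mm, pin in the foot's hole, turned clockwise beyond 0.9 rad; all let go and at rest (x of rest_foot in the frame of track between -0.004 and 0.003 m and y of rest_foot in the frame of track between -0.005 and 0.005 m and z of rest_foot in the frame of track below 0.015 m and angle between rest_foot's own z axis and vertical below 0.08 rad and angle between the x axis of rest_foot and the x axis of track, either way round below 0.08 rad and value of joint plunger above 0.0095 m and value of joint knob above 0.9 rad and linear speed of rest below 0.02 m/s and velocity of joint knob below 0.1 rad/s); the robot touches nothing.
It fails at once if the knob is forced round without being pushed down (value of joint knob above 0.35 rad and value of joint plunger below 0.006 m).
It fails at once if a bystander (the flat-topped stop, bottles, jar, label roll, marker, carton, screwdriver) is pushed more than 40 mm (distance of any of bottle1, bottle2, labels, marker, carton, screwdriver, jar, stop_grip from where it was at the start of the episode above 0.04 m).
It also fails if it takes over 67 s, if anything falls off the work surface, if the arm or the gripper's body presses on something with over 40 N, if the wrist force passes 120 N, or if a joint passes its speed limit or range.

### The arm

A 6-joint arm with a two-finger parallel gripper is mounted at the origin on the work surface. World frame = base frame: x ahead of the robot, y to its left, z up, the work surface at z = 0. Lengths are in m, angles in rad, forces in N, time in s.
With the tool pointing down it reaches from about 0.425 to 0.95 m from the base axis. Payload 3.5 kg.
Tool frame: the origin (TCP) lies at the very end of the fingers, on their centre line; the grasp point (between the pads) lies 19 mm behind it (tcp_to_grasp is the distance from the TCP to the grasp point, in m); z points along the fingers, y is the direction in which the jaws open and shut (so a half turn about z gives the same grasp; the last joint's range is limited). The gripper opens to 85 mm and grips with 20 to 120 N. Pads are 22 mm wide; open, the fingers measure 114 mm over their backs; the gripper's body (76 mm by 85 mm) begins 54 mm behind the grasp point. The pads swing forward as they close: fully open they stand 13 mm farther back than shut.
Start: joints at [-1.345, 0.286, 1.577, -0, 1.279, -0.15], TCP at [0.248, -0.628, 0.231] pointing down, gripper open.
Joint ranges: [-2.77, 2.77], [-0.9, 2.22], [0.21, 2.48], [-1.53, 4.67], [0.24, 2.81], [-2.84, 2.84]. Speed limits (rad/s): [2.79, 2.79, 3.14, 3.14, 3.14, 3.14].

### API

Orientations are given as a unit quaternion [x, y, z, w].
In Python, from plant import * gives the robot as it stands. The module is installed in compiled form; this text tells all that it offers.
- The arm moves only by the tool arm_command, never from a script. Its argument "steps" is a list of rows, each a list of 3 entries, a list of its own where there are three numbers: the turn, a rotation vector about the tool's x, y, z in rad, then the shift along the tool's x, y, z in m, then the gripper command: -1 is shut, 1 is fully open, values between are in proportion. A call has 1 to 12 rows; each row is the pose to reach, as a shift and turn from the pose measured when the call began, along the tool's axes at that moment; what a row does not reach only later rows make up. A row lasts 1/8 s, in which the tool goes at most 62.5 mm and 10.7 degrees, less where a joint would pass 70% of its speed; a pose out of reach is approached as far as the arm can. A call with a gripper value outside its range is refused whole. The fingers move at their own pace and stop on an object; "force" is the grip in N (left out, the last holds). Time passes only in rows, so rows that repeat a pose let the fingers close. It gives the time, the measured TCP pose, the force and the opening at its end, in the units of the state.
- get_state(): the state, without advancing time (a new reading comes with each control period).
- read_camera(name): name is "scene" or "top" or "wrist"; returns a dict with "frame" (480x640x3 uint8, red, green, blue), "vfov" (degrees; the focal length in pixels is half the picture's height over the tangent of half this angle, whatever the lens; pixels are square), "cx", "cy" (the principal point, pixels), "dist" ([k1, k2, p1, p2, k3] as OpenCV has them; the pictures are not rectified), "position" and "rotation" of the camera in the world; the wrist camera has in their place "mount" (4x4, takes a point from camera to tool coordinates, whose origin is the TCP and whose axes are the flange's). Camera axes: x right, y up, looking along -z (the intrinsics and any distortion apply to the point x, -y, -z); pixel columns grow to the right and rows downward; lengths in m; the calibration is good to about 2 mm. A picture is of the moment at which its call begins: read the wrist's pose just before it. There is no depth.
- sign_off(): hands the job in, once; it reports no verdict.
The state is a dict: "time": time; "qpos": joint angles; "dq": joint speeds; "joint_efforts": joint torques, N m; "eef_pos": TCP position; "tcp_rot": TCP orientation; "contact_force": force on the tool from outside, world axes, zero at the start; "wrist_torque": the same for the moment, N m; "opening": opening from 0.0 (shut) to 1.0 (fully open).
Only numpy, scipy, OpenCV 4.12 (cv2) and the standard library are available. Lean on these libraries where they do the work, as an engineer would, in place of code of your own. Each camera call takes 0.05 s, during which the arm holds its last target.

## Working session

There is one attempt and no reset: what is moved stays moved. The work goes in short steps, Python scripts to look and compute and a tool call to move; the robot and the scene stay as the last step left them, time stands still between calls to the robot, and variables do not carry over. Pictures are saved under pics/ and viewed, and the job is handed in when it is done.

Besides the shell and the picture viewer there is one more tool, called in YAML: its name, and indented under it one key for each argument. arm_command: Moves the arm, as the interface text tells. Its arguments: {"type":"object","properties":{"steps":{"type":"array"},"force":{"type":"number"}},"required":["steps"]}

```bash
mkdir -p pics; python3 - <<'E'
from plant import *
import cv2,json
s=get_state();print(s)
for n in ["scene","top","wrist"]:
    c=read_camera(n)
    cv2.imwrite(f"pics/{n}0.png",c["frame"][:,:,::-1])
    print(n,{k:v for k,v in c.items() if k!="frame"})
E
```

```text
{'time': 0.0, 'qpos': array([-1.34498509e+00,  2.87204004e-01,  1.57815883e+00,  2.34536184e-05,
        1.27860449e+00, -1.50029403e-01]), 'dq': array([-0.00067541,  0.00072744, -0.00043566, -0.00027345, -0.00100583,
        0.00252973]), 'joint_efforts': array([-9.88335632e-04, -4.05989134e+01, -2.92625141e+01, -2.11252623e-04,
        5.91832693e-03,  7.64778065e-06]), 'eef_pos': array([ 0.24762907, -0.62723847,  0.22993146]), 'tcp_rot': array([ 9.82394818e-01,  1.86812772e-01, -3.37607570e-05, -1.18690795e-03]), 'contact_force': array([-0.53260888, -0.15209453,  0.61462015]), 'wrist_torque': array([0.03973094, 0.00823026, 0.01243308]), 'opening': 0.995910370696468}
scene {'vfov': 44.01626868258829, 'cx': 325.53123409637845, 'cy': 236.32901423095103, 'dist': array([-0.10888913,  0.        ,  0.        ,  0.        ,  0.        ]), 'position': array([1.58745945, 0.45589613, 0.87199134]), 'rotation': array([0.23962145, 0.39988199, 0.75035789, 0.46865658])}
top {'vfov': 47.0754618183065, 'cx': 319.828229851092, 'cy': 239.86605986333694, 'dist': array([-0.10513939,  0.        ,  0.        ,  0.        ,  0.        ]), 'position': array([ 0.44798298, -0.03106691,  1.1294859 ]), 'rotation': array([ 0.03601133, -0.05249449, -0.70179429,  0.70952962])}
wrist {'vfov': 62.77301458179111, 'cx': 316.3527626188225, 'cy': 244.43072632905606, 'dist': array([0.00725979, 0.        , 0.        , 0.        , 0.        ]), 'mount': array([[-1.12358807e-03,  9.63237782e-01,  2.68647935e-01,
         6.77139603e-02],
       [ 9.99999316e-01,  9.94854597e-04,  6.15324902e-04,
        -3.63047082e-04],
       [ 3.25438561e-04,  2.68648442e-01, -9.63238241e-01,
        -1.42387918e-01],
       [ 0.00000000e+00,  0.00000000e+00,  0.00000000e+00,
         1.00000000e+00]])}
```

View pics/scene0.png

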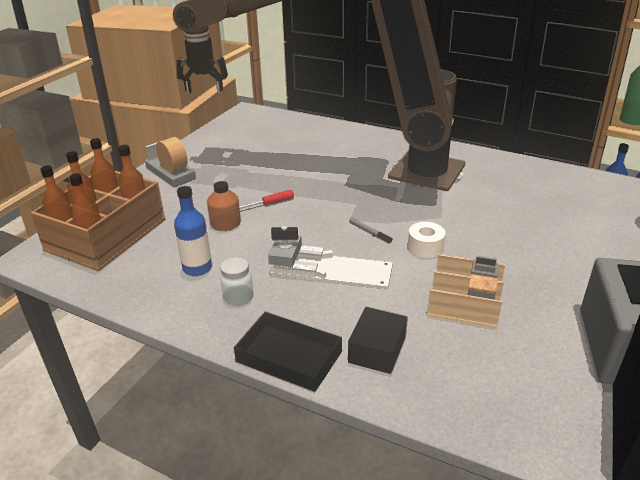

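View pics/top0.png

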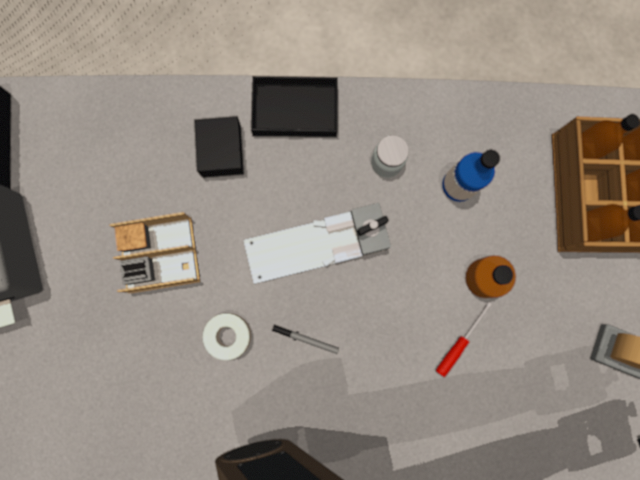

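View pics/wrist0.png

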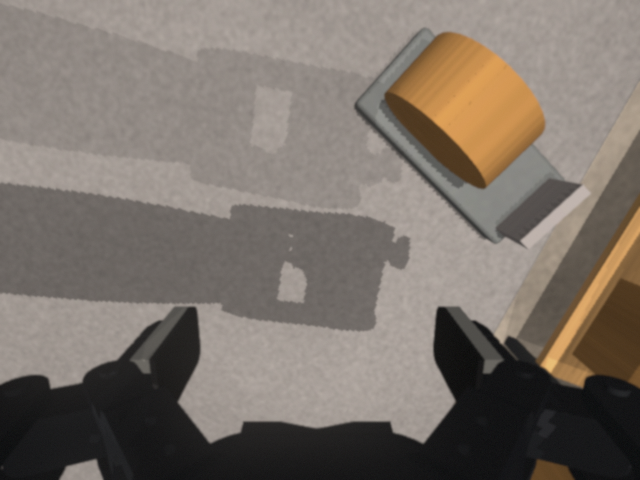

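The top view shows the rack near (155,252) with the notched rest in the lower slot, head at (137,270) and hole at (185,266). The rail runs from (247,262) to (388,235), with the knob at (373,226). I'll zoom in for corner positions.

```bash
cat > h.py <<'E'
from plant import *
import cv2, numpy as np
from scipy.spatial.transform import Rotation as R
from scipy.optimize import least_squares
def cam(c,tcp=None):
    f=240/np.tan(np.radians(c["vfov"])/2)
    K=np.array([[f,0,c["cx"]],[0,f,c["cy"]],[0,0,1.]])
    if "mount" in c:
        p,q=tcp; T=np.eye(4);T[:3,:3]=R.from_quat(q).as_matrix();T[:3,3]=p
        M=T@c["mount"]; Rw=M[:3,:3];t=M[:3,3]
    else: Rw=R.from_quat(c["rotation"]).as_matrix();t=np.array(c["position"])
    return K,np.array(c["dist"],float),Rw@np.diag([1,-1,-1]),t
def proj(C,P):
    K,d,Rw,t=C; P=np.atleast_2d(P).astype(float)
    rv=cv2.Rodrigues(Rw.T)[0]
    return cv2.projectPoints(P,rv,-Rw.T@t,K,d)[0][:,0]
def back(C,uv,z):
    K,d,Rw,t=C
    n=cv2.undistortPoints(np.array(uv,float).reshape(-1,1,2),K,d)[:,0]
    r=np.c_[n,np.ones(len(n))]@Rw.T
    return t+r*((z-t[2])/r[:,2])[:,None]
def grab(n):
    s=get_state(); c=read_camera(n)
    return c["frame"][:,:,::-1].copy(),cam(c,(s["eef_pos"],s["tcp_rot"])),s
def crop(im,x0,y0,x1,y1,k,name):
    cv2.imwrite("pics/"+name,cv2.resize(im[y0:y1,x0:x1],None,fx=k,fy=k,interpolation=cv2.INTER_CUBIC))
E
python3 - <<'E'
from h import *
im=cv2.imread("pics/top0.png")
crop(im,100,200,220,300,6,"t_rack.png"); crop(im,235,190,400,290,4.8,"t_rail.png")
E
```

```text
(no output)
```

View pics/t_rack.png

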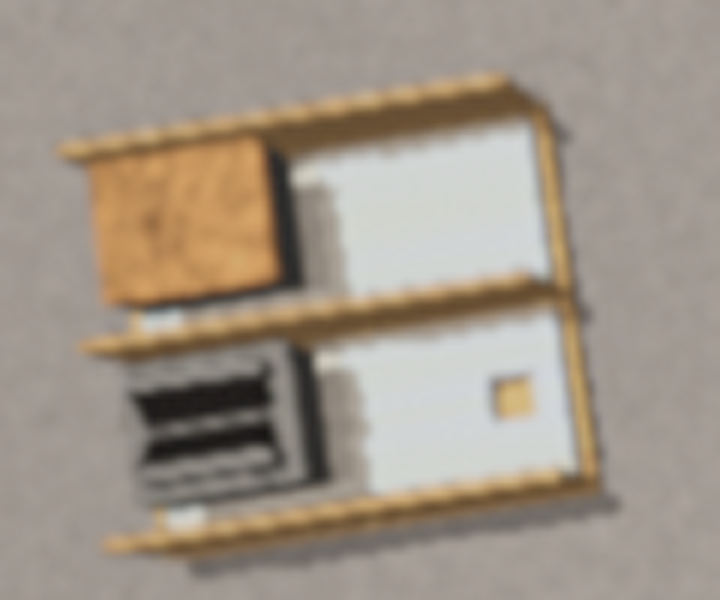

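View pics/t_rail.png

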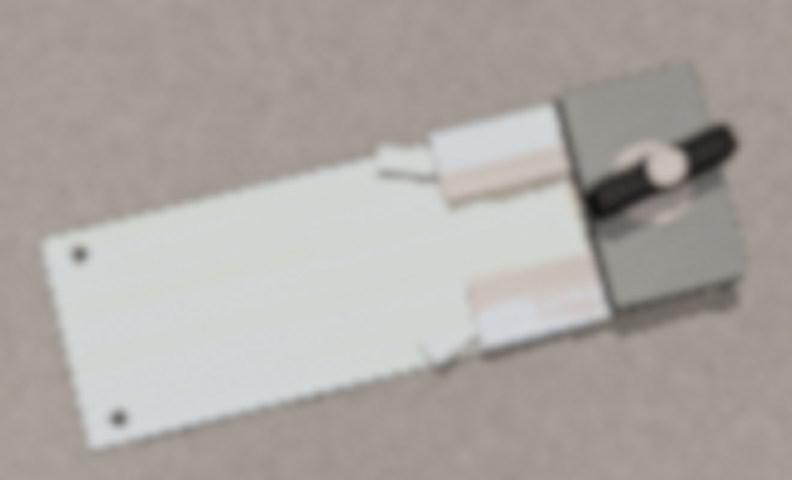

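```bash
cat >> h.py <<'E'
def pose2(x,P):
    P=np.atleast_2d(np.array(P,float)); c,s=np.cos(x[2]),np.sin(x[2])
    return np.c_[x[0]+c*P[:,0]-s*P[:,1], x[1]+s*P[:,0]+c*P[:,1], P[:,2]]
def fit(obs,x0):
    # obs list of (C,P,uv)
    f=lambda x: np.concatenate([(proj(C,pose2(x,P))-uv).ravel() for C,P,uv in obs])
    r=least_squares(f,x0,loss="soft_l1"); return r.x, r.fun.reshape(-1,2)
E
python3 - <<'E'
from h import *
c=read_camera("top");C=cam(c)
o=lambda L,k,a:np.array(L,float)/k+a
uv=o([(45,240),(90,448),(692,65),(742,275),(558,98),(612,308)],4.8,(235,190))
P=[(-.2,.046,.01),(-.2,-.046,.01),(.082,.046,.061),(.082,-.046,.061),(.024,.046,.061),(.024,-.046,.061)]
x,r=fit([(C,P,uv)],[.45,0,-1.4]);print("rail",x,r.round(1).tolist())
print("knob",proj(C,pose2(x,[[.052,0,.108]])), o([(665,163)],4.8,(235,190)))
uv=o([(62,150),(85,347),(108,545),(500,80),(530,280),(560,475)],6,(100,200))
P=[(-.075,.066,.072),(-.075,0,.072),(-.075,-.066,.072),(.075,.066,.072),(.075,0,.072),(.075,-.066,.072)]
x,r=fit([(C,P,uv)],[.45,.4,-1.4]);print("rack",x,r.round(1).tolist())
uv=o([(513,397),(298,345),(315,480),(143,500),(125,365)],6,(100,200))
P=[(.052,0,.018),(-.004,.023,.081),(-.004,-.023,.081),(-.06,-.023,.081),(-.06,.023,.081)]
x,r=fit([(C,P,uv)],[.45,.4,-1.4]);print("foot",x,r.round(1).tolist(), "grip",pose2(x,[[-.032,0,.0635]]))
E
```

```text
rail [ 0.59281875 -0.10475445 -1.31720523] [[-1.2, -0.1], [-0.4, 0.3], [0.2, -0.6], [1.7, 0.4], [-0.2, -0.7], [0.2, 0.6]]
knob [[373.50541089 225.18048876]] [[373.54166667 223.95833333]]
rack [ 0.55357223  0.27122308 -1.40112973] [[-0.8, -0.3], [-0.9, 0.1], [-0.8, 0.9], [1.5, -0.6], [0.9, -0.7], [0.4, 0.6]]
foot [ 0.52226968  0.26381876 -1.40725704] [[1.2, 0.2], [-0.3, -1.2], [-0.3, 0.1], [-0.3, 1.0], [0.0, -0.2]] grip [[0.51705972 0.29539179 0.0635    ]]
```

```bash
cat >> h.py <<'E'
def plan(tgt,yawx,s=None):
    """target tcp pos, yaw of tool x axis, tool z down -> rotvec, shift in present tool axes"""
    s=s or get_state(); R0=R.from_quat(s["tcp_rot"])
    T=R.from_matrix(np.array([[np.cos(yawx),np.sin(yawx),0],[np.sin(yawx),-np.cos(yawx),0],[0,0,-1]]).T)
    return (R0.inv()*T).as_rotvec().round(4).tolist(), R0.inv().apply(np.array(tgt)-s["eef_pos"]).round(4).tolist()
E
python3 - <<'E'
from h import *
print(plan([.42,-.25,.30],.3)); print(plan([.50,.0,.30],.25));print(plan([.517,.295,.27],.166))
E
```

```text
([-0.0015, -0.0002, 0.0758], [0.2989, -0.288, -0.0691])
([-0.0015, -0.0002, 0.1258], [0.465, -0.4912, -0.0687])
([-0.0016, -0.0001, 0.2098], [0.5891, -0.7593, -0.0383])
```

arm_command:
  steps:
    - [[0, 0, 0.03], [0.06, -0.03, -0.03], 1]
    - [[0, 0, 0.05], [0.1, -0.07, -0.06], 1]
    - [[0, 0, 0.07], [0.15, -0.12, -0.07], 1]
    - [[0, 0, 0.07], [0.2, -0.17, -0.07], 1]
    - [[0, 0, 0.075], [0.25, -0.22, -0.07], 1]
    - [[0, 0, 0.075], [0.3, -0.29, -0.07], 1]
    - [[0, 0, 0.1], [0.34, -0.34, -0.07], 1]
    - [[0, 0, 0.12], [0.38, -0.39, -0.07], 1]
    - [[0, 0, 0.125], [0.43, -0.45, -0.07], 1]
    - [[0, 0, 0.13], [0.465, -0.49, -0.07], 1]
    - [[0, 0, 0.15], [0.5, -0.55, -0.06], 1]
    - [[0, 0, 0.17], [0.53, -0.6, -0.06], 1]

```text
time: 1.7
eef_pos: [0.506, 0.0574, 0.2942]
tcp_rot: [0.995, 0.102, 0.0, -0.001]
contact_force: [0.5, -0.1, 0.5]
opening: 0.998
```

```bash
python3 - <<'E'
from h import *
s=get_state();print(s["time"],s["eef_pos"],s["qpos"],s["dq"].round(2));print(plan([.52,.26,.23],.166))
E
```

```text
1.7 [0.50598777 0.05738001 0.29415301] [-8.72103489e-02 -1.29894749e-01  1.90462045e+00  1.36561052e-03
  1.36693238e+00  1.27820627e+00] [ 1.01  0.32 -0.25  0.   -0.08  1.16]
([-0.0013, -0.0003, 0.0391], [0.055, -0.1954, 0.0644])
```

arm_command:
  steps:
    - [[0, 0, 0.039], [0.02, -0.06, 0.02], 1]
    - [[0, 0, 0.039], [0.035, -0.12, 0.04], 1]
    - [[0, 0, 0.039], [0.05, -0.17, 0.06], 1]
    - [[0.0, 0, 0.039], [0.055, -0.195, 0.064], 1]
    - [[0, 0, 0.039], [0.055, -0.195, 0.064], 1]
    - [[0, 0, 0.039], [0.055, -0.195, 0.064], 1]

```text
time: 2.45
eef_pos: [0.5202, 0.259, 0.2306]
tcp_rot: [0.997, 0.083, 0.0, -0.0]
contact_force: [-0.6, 0.4, 0.6]
opening: 1.001
```

```bash
python3 - <<'E'
from h import *
im,C,s=grab("wrist");print(s["time"],s["eef_pos"],s["qpos"].round(2));cv2.imwrite("pics/w1.png",im)
for n,P in dict(hole=[.052,0,.018],a=[-.004,.023,.081],b=[-.004,-.023,.081],c=[-.06,-.023,.081],d=[-.06,.023,.081]).items(): print(n,proj(C,pose2([.5223,.2638,-1.407],[P])).round(0))
E
```

```text
2.45 [0.52024007 0.25897295 0.2306021 ] [0.29 0.08 1.81 0.   1.25 1.69]
hole [[369. 209.]]
a [[306. 193.]]
b [[306. 252.]]
c [[234. 252.]]
d [[231. 193.]]
```

View pics/w1.png

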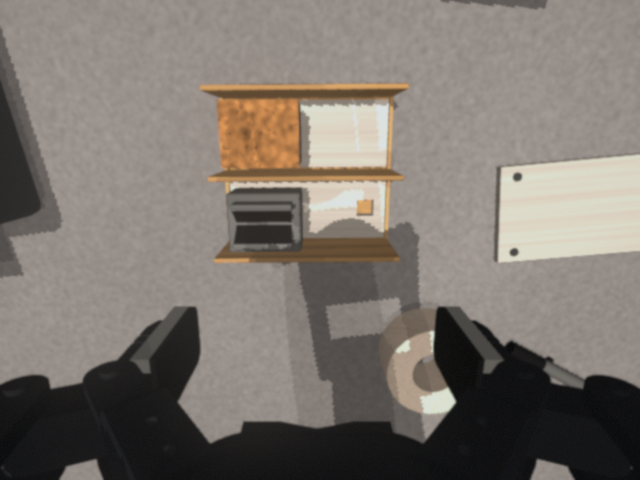

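```bash
python3 - <<'E'
from h import *
im=cv2.imread("pics/w1.png"); crop(im,190,70,430,280,3.3,"w1a.png"); crop(im,480,140,640,280,4,"w1b.png")
E
```

```text
(no output)
```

View pics/w1a.png

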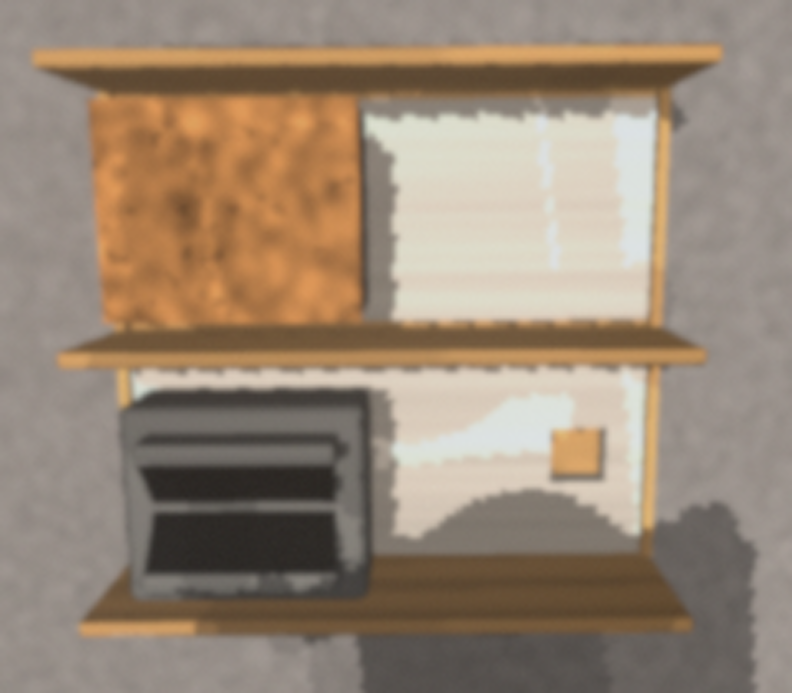

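```bash
python3 - <<'E'
from h import *
c=read_camera("wrist");s=get_state();C=cam(c,(s["eef_pos"],s["tcp_rot"]))
o=lambda L,k,a:np.array(L,float)/k+a
uv=o([(577,454),(369,403),(370,598),(133,598),(122,407)],3.3,(190,70))
P=[(.052,0,.018),(-.004,.023,.081),(-.004,-.023,.081),(-.06,-.023,.081),(-.06,.023,.081)]
x,r=fit([(C,P,uv)],[.52,.26,-1.4]);print("foot",x,r.round(1).tolist(), "grip",pose2(x,[[-.032,0,.0635]]))
uv=o([(35,57),(720,52),(60,360),(705,355),(82,630),(690,625)],3.3,(190,70))
P=[(-.075,.066,.072),(.075,.066,.072),(-.075,0,.072),(.075,0,.072),(-.075,-.066,.072),(.075,-.066,.072)]
x2,r=fit([(C,P,uv)],[.55,.27,-1.4]);print("rack",x2,r.round(1).tolist())
g=pose2(x,[[-.032,0,.0635]])[0]
print(plan([g[0],g[1],.12],x[2]+np.pi/2),plan([g[0],g[1],.042],x[2]+np.pi/2))
E
```

```text
foot [ 0.52282214  0.26651358 -1.40451732] [[1.0, 0.0], [-0.2, 0.1], [0.3, 0.3], [-0.1, 0.4], [-0.6, -0.9]] grip [[0.51752569 0.29807222 0.0635    ]]
rack [ 0.55422639  0.27289988 -1.39931957] [[-1.2, -1.0], [1.3, -1.3], [-1.1, 0.3], [0.9, 0.3], [-1.0, 1.1], [1.2, 1.3]]
([-0.0011, -0.0011, -0.0016], [0.0034, -0.0394, 0.111]) ([-0.0011, -0.0011, -0.0016], [0.0033, -0.0393, 0.189])
```

arm_command:
  steps:
    - [[0, 0, 0], [0.003, -0.03, 0.05], 1]
    - [[0, 0, 0], [0.003, -0.039, 0.1], 1]
    - [[0, 0, 0], [0.003, -0.039, 0.111], 1]
    - [[0, 0, 0], [0.003, -0.039, 0.14], 1]
    - [[0, 0, 0], [0.003, -0.039, 0.17], 1]
    - [[0, 0, 0], [0.003, -0.039, 0.189], 1]
    - [[0, 0, 0], [0.003, -0.039, 0.189], 1]
    - [[0, 0, 0], [0.003, -0.039, 0.189], -1]
    - [[0, 0, 0], [0.003, -0.039, 0.189], -1]
    - [[0, 0, 0], [0.003, -0.039, 0.189], -1]
    - [[0, 0, 0], [0.003, -0.039, 0.189], -1]
    - [[0, 0, 0], [0.003, -0.039, 0.189], -1]
  force: 60

```text
time: 4.05
eef_pos: [0.519, 0.2986, 0.0443]
tcp_rot: [0.997, 0.082, 0.003, -0.001]
contact_force: [0.3, 0.8, 5.6]
opening: 0.647
```

```bash
python3 - <<'E'
from h import *
im,C,s=grab("wrist");print(s["time"],s["eef_pos"],s["opening"],s["contact_force"]);cv2.imwrite("pics/w2.png",im)
im,C,s=grab("scene");crop(im,340,120,600,350,3,"s2.png")
E
```

```text
4.05 [0.518976   0.29856545 0.04430587] 0.6472179739710897 [0.27800941 0.79651787 5.58443664]
```

View pics/w2.png

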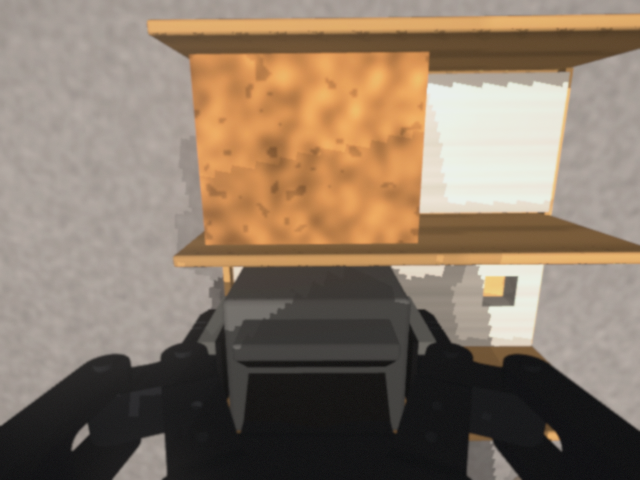

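View pics/w1b.png

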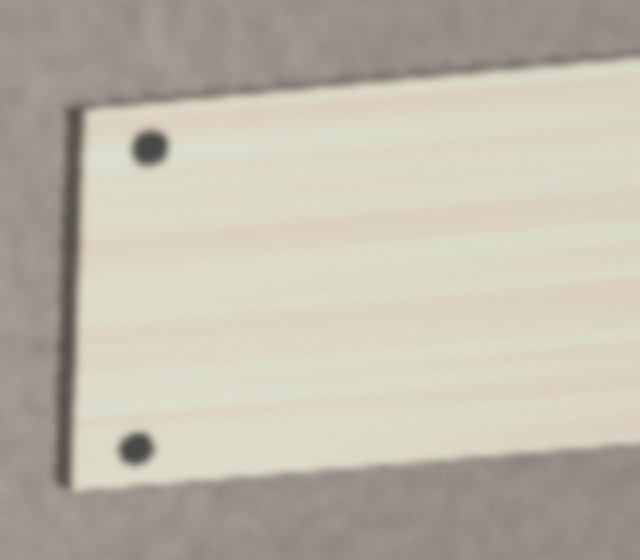

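arm_command:
  steps:
    - [[0, 0, 0], [0, 0, -0.03], -1]
    - [[0, 0, 0], [0, 0, -0.06], -1]
    - [[0, 0, 0], [0, 0, -0.1], -1]
    - [[0, 0, 0], [0, 0, -0.1], -1]
    - [[0, 0, 0], [0, 0, -0.1], -1]

```text
time: 4.78
eef_pos: [0.5168, 0.2976, 0.1416]
tcp_rot: [0.997, 0.082, 0.0, -0.001]
contact_force: [-0.0, -0.8, -5.1]
opening: 0.647
```

```bash
python3 - <<'E'
from h import *
c=read_camera("wrist")
yaw=-1.40452+np.pi/2
T=R.from_matrix(np.array([[np.cos(yaw),np.sin(yaw),0],[np.sin(yaw),-np.cos(yaw),0],[0,0,-1]]).T)
R0=T*R.from_rotvec([-0.0011,-0.0011,-0.0016]).inv()
C=cam(c,(np.array([.52024007,.25897295,.2306021]),R0.as_quat()))
uv=np.array([(84,107),(74,490),(640,57),(640,442)],float)/4+(480,140)
B=back(C,uv,.01);print(B)
a=np.arctan2(*(B[2]-B[0])[1::-1]);b=np.arctan2(*(B[3]-B[1])[1::-1]);d=np.arctan2(*(B[0]-B[1])[1::-1])-np.pi/2
print(a,b,d,np.linalg.norm(B[0]-B[1]))
th=-1.317;m=(B[0]+B[1])/2
print("origin",m[:2]+.2*np.array([np.cos(th),np.sin(th)]))
rail=np.array([*(m[:2]+.2*np.array([np.cos(th),np.sin(th)])),th])
s=get_state();print(s["contact_force"])
# grip held at measured eef; dz: tcp was .0443 with foot at .006
g=pose2(rail,[[-.127-.032,0,0]])[0];print("grip at landing",g)
for z in (.145,.056,.050): print(plan([g[0],g[1],z],th+np.pi/2))
E
```

```text
[[ 0.58655243  0.1011396   0.01      ]
 [ 0.49806612  0.07735165  0.01      ]
 [ 0.61713419 -0.01788768  0.01      ]
 [ 0.53176432 -0.05200326  0.01      ]]
-1.31930534129173 -1.3159510313001057 -1.3081734960534332 0.09162801064280961
origin [ 0.59252537 -0.10434762]
[-0.5629317   0.11280296 -5.55577257]
grip at landing [0.55260358 0.04955901 0.        ]
([-0.0012, 0.0002, -0.0892], [-0.005, 0.2505, -0.0043])
([-0.0012, 0.0002, -0.0892], [-0.005, 0.2506, 0.0847])
([-0.0012, 0.0002, -0.0892], [-0.005, 0.2506, 0.0907])
```

arm_command:
  steps:
    - [[0, 0, -0.03], [0, 0.05, 0], -1]
    - [[0, 0, -0.06], [-0.003, 0.1, 0], -1]
    - [[0, 0, -0.089], [-0.005, 0.15, 0], -1]
    - [[0, 0, -0.089], [-0.005, 0.2, 0], -1]
    - [[0, 0, -0.089], [-0.005, 0.25, 0], -1]
    - [[0, 0, -0.089], [-0.005, 0.25, 0], -1]
    - [[0, 0, -0.089], [-0.005, 0.25, 0.03], -1]
    - [[0, 0, -0.089], [-0.005, 0.25, 0.06], -1]
    - [[0, 0, -0.089], [-0.005, 0.25, 0.08], -1]
    - [[0, 0, -0.089], [-0.005, 0.25, 0.08], -1]

```text
time: 6.08
eef_pos: [0.549, 0.0513, 0.0567]
tcp_rot: [0.992, 0.127, -0.004, -0.002]
contact_force: [-0.4, -0.0, -4.0]
opening: 0.65
```

```bash
python3 - <<'E'
from h import *
im,C,s=grab("scene");print(s["time"],s["eef_pos"],s["opening"],s["contact_force"]);crop(im,230,150,470,330,3.3,"s3.png")
rail=[.5925,-.1045,-1.317]; g=pose2(rail,[[-.159,0,0]])[0]
print(plan([g[0],g[1],.0485],rail[2]+np.pi/2))
im,C,s=grab("top");crop(im,220,170,400,300,4.4,"t3.png")
E
```

```text
6.075 [0.54902193 0.0512734  0.0567356 ] 0.6500838168226389 [-4.24465219e-01 -1.69141013e-03 -4.03992141e+00]
([-0.0031, 0.0046, 0.0005], [0.0015, 0.0021, 0.0101])
```

View pics/s3.png

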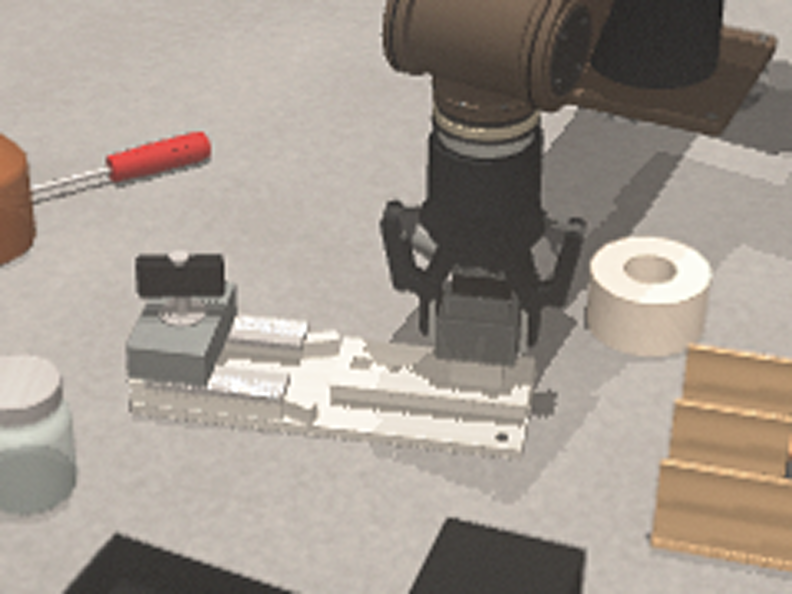

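View pics/t3.png

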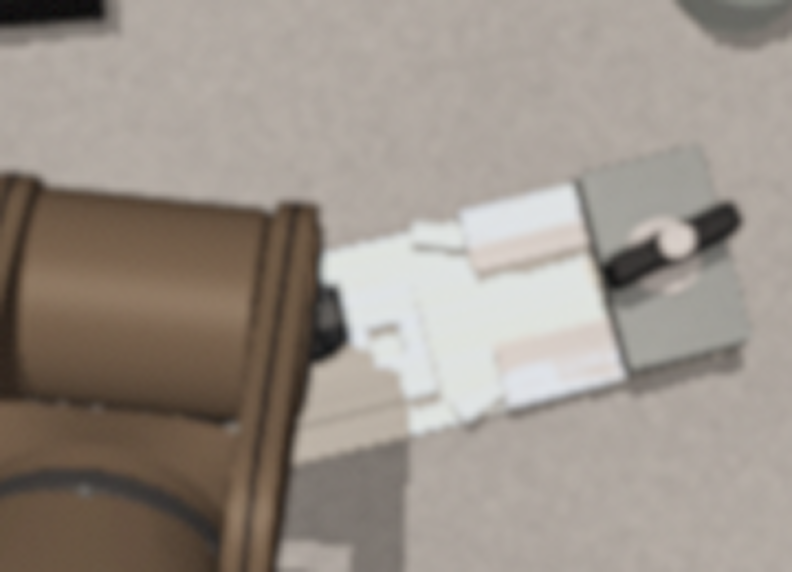

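arm_command:
  steps:
    - [[-0.003, 0.0045, 0], [0.0015, 0.002, 0.005], -1]
    - [[-0.003, 0.0045, 0], [0.0015, 0.002, 0.009], -1]
    - [[-0.003, 0.0045, 0], [0.0015, 0.002, 0.0095], -1]
    - [[-0.003, 0.0045, 0], [0.0015, 0.002, 0.0095], -1]

```text
time: 6.68
eef_pos: [0.5539, 0.0492, 0.0507]
tcp_rot: [0.992, 0.127, 0.002, 0.0]
contact_force: [0.8, 0.0, -4.2]
opening: 0.647
```

arm_command:
  steps:
    - [[0, 0, 0], [0, 0, 0.002], -1]
    - [[0, 0, 0], [0, 0, 0.003], -1]
    - [[0, 0, 0], [0, 0, 0.003], -1]

```text
time: 7.05
eef_pos: [0.5542, 0.0491, 0.0485]
tcp_rot: [0.992, 0.127, 0.002, 0.0]
contact_force: [-2.6, -0.8, 1.6]
opening: 0.648
```

arm_command:
  steps:
    - [[0, 0, 0], [0, 0, 0], 1]
    - [[0, 0, 0], [0, 0, 0], 1]
    - [[0, 0, 0], [0, 0, 0], 1]
    - [[0, 0, 0], [0, 0, 0], 1]
    - [[0, 0, 0], [0, 0, -0.03], 1]
    - [[0, 0, 0], [0, 0, -0.08], 1]
    - [[0, 0, 0], [0, 0, -0.13], 1]
    - [[0, 0, -0.18], [0, 0, -0.15], 1]
    - [[0, 0, -0.36], [0, 0, -0.15], 1]
    - [[0, 0, -0.54], [0, 0, -0.15], 1]
    - [[0, 0, -0.72], [0, 0, -0.15], 1]
    - [[0, 0, -0.9], [0, 0, -0.15], 1]

```text
time: 8.55
eef_pos: [0.5536, 0.0492, 0.1983]
tcp_rot: [0.836, 0.548, 0.001, 0.001]
contact_force: [0.4, -0.4, -0.6]
opening: 1.002
```

```bash
python3 - <<'E'
from h import *
rail=[.5925,-.1045,-1.317]; g=pose2(rail,[[-.159,0,0]])[0]
s=get_state();print(s["qpos"].round(2))
print(plan([g[0],g[1],.20],rail[2]+np.pi))
E
```

```text
[-0.09  0.05  1.91 -0.    1.18  0.32]
([0.0036, 0.0001, -0.6644], [-0.0002, -0.001, -0.0017])
```

arm_command:
  steps:
    - [[0, 0, -0.18], [0, 0, 0], 1]
    - [[0, 0, -0.36], [0, 0, 0], 1]
    - [[0, 0, -0.54], [0, 0, 0], 1]
    - [[0, 0, -0.664], [0, 0, 0], 1]
    - [[0, 0, -0.664], [0, 0, 0], 1]
    - [[0, 0, -0.664], [0, 0, 0], 1]

```text
time: 9.3
eef_pos: [0.5536, 0.0492, 0.1983]
tcp_rot: [0.613, 0.79, 0.001, 0.001]
contact_force: [-0.6, 0.9, -0.9]
opening: 0.999
```

```bash
python3 - <<'E'
from h import *
im,C,s=grab("wrist");print(s["time"],s["eef_pos"],s["tcp_rot"],s["qpos"].round(2));cv2.imwrite("pics/w4.png",im)
np.save("w4C.npy",np.array([0]))
import pickle;pickle.dump(C,open("w4.pkl","wb"))
im,C,s=grab("top");crop(im,220,170,400,300,4.4,"t4.png")
E
```

```text
9.3 [0.55357918 0.04921597 0.19830449] [0.61277982 0.79025179 0.00091595 0.00146685] [-0.09  0.05  1.91 -0.    1.18 -0.35]
```

View pics/w4.png

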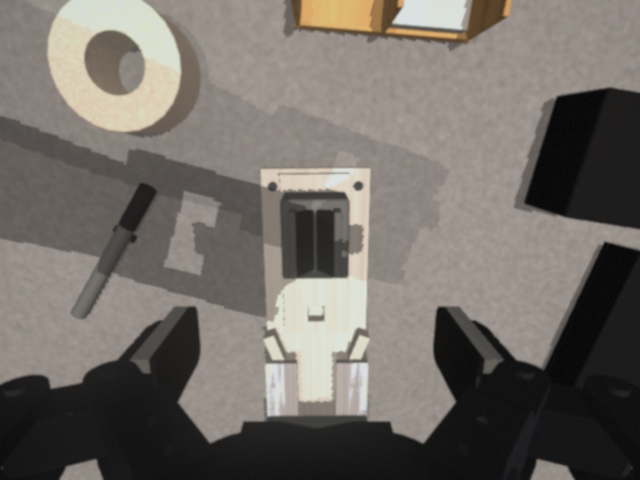

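View pics/t4.png

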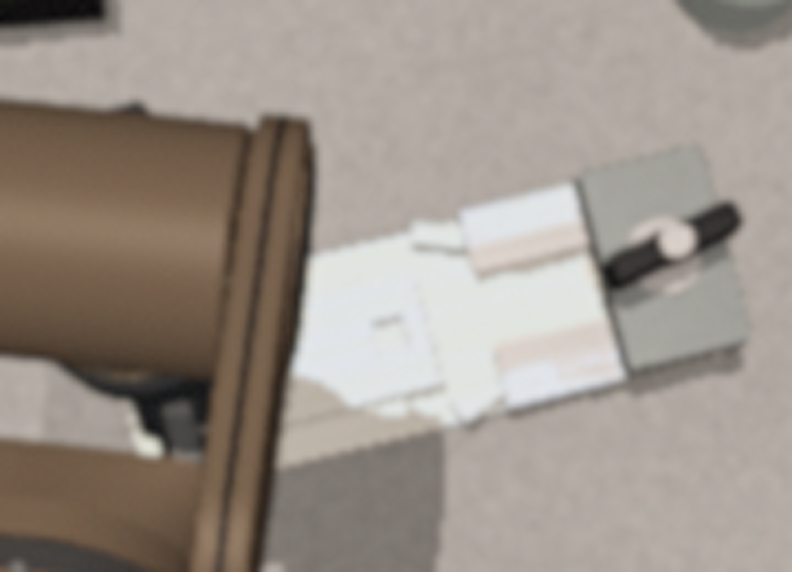

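arm_command:
  steps:
    - [[0, 0, 0], [0, 0, 0.05], 1]
    - [[0, 0, 0], [0, 0, 0.1], 1]
    - [[0, 0, 0], [0, 0, 0.13], 1]
    - [[0, 0, 0], [0, 0, 0.15], 1]
    - [[0, 0, 0], [0, 0, 0.151], 1]
    - [[0, 0, 0], [0, 0, 0.151], -1]
    - [[0, 0, 0], [0, 0, 0.151], -1]
    - [[0, 0, 0], [0, 0, 0.151], -1]
    - [[0, 0, 0], [0, 0, 0.151], -1]
    - [[0, 0, 0], [0, 0, 0.151], -1]
    - [[0, 0, 0], [0, 0, 0.151], -1]
  force: 50

```text
time: 10.78
eef_pos: [0.5548, 0.0491, 0.0489]
tcp_rot: [0.613, 0.79, 0.001, 0.002]
contact_force: [-2.7, -0.1, 6.5]
opening: 0.532
```

```bash
python3 - <<'E'
from h import *
im,C,s=grab("wrist");print(s["time"],s["eef_pos"],s["tcp_rot"],s["opening"],s["contact_force"]);cv2.imwrite("pics/w5.png",im)
rail=[.5925,-.1045,-1.317]
for x in (-.159,-.1,-.04,-.032): g=pose2(rail,[[x,0,0]])[0];print(x,plan([g[0],g[1],s["eef_pos"][2]],rail[2]+np.pi))
E
```

```text
10.775 [0.55480263 0.04908291 0.04886396] [0.6125158  0.7904549  0.00118156 0.00201401] 0.531852547798419 [-2.71620208 -0.12269645  6.49373403]
-0.159 ([0.0044, 0.0018, -0.0015], [0.0009, -0.0021, 0.0])
-0.1 ([0.0044, 0.0018, -0.0015], [-0.0581, -0.002, 0.0001])
-0.04 ([0.0044, 0.0018, -0.0015], [-0.1181, -0.0019, 0.0002])
-0.032 ([0.0044, 0.0018, -0.0015], [-0.1261, -0.0019, 0.0003])
```

View pics/w5.png

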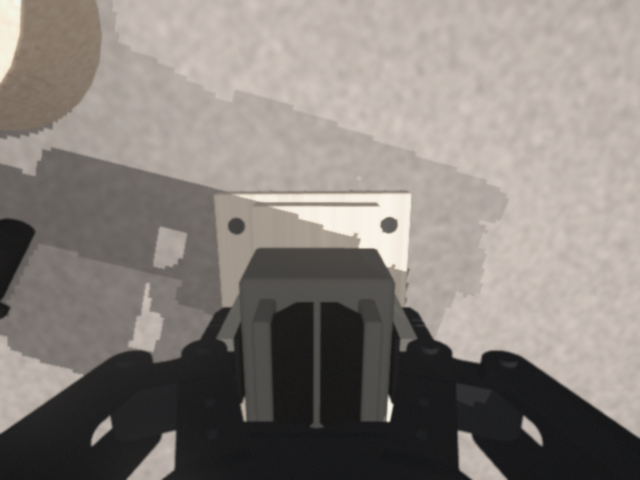

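arm_command:
  steps:
    - [[0.003, 0.001, -0.0015], [0, -0.0015, -0.001], -1]
    - [[0.003, 0.001, -0.0015], [-0.01, -0.0015, -0.001], -1]
    - [[0.003, 0.001, -0.0015], [-0.02, -0.0015, -0.001], -1]
    - [[0.003, 0.001, -0.0015], [-0.03, -0.0015, -0.001], -1]
    - [[0.003, 0.001, -0.0015], [-0.04, -0.0015, -0.001], -1]
    - [[0.003, 0.001, -0.0015], [-0.05, -0.0015, -0.001], -1]
    - [[0.003, 0.001, -0.0015], [-0.06, -0.0015, -0.001], -1]
    - [[0.003, 0.001, -0.0015], [-0.06, -0.0015, -0.001], -1]

```text
time: 11.82
eef_pos: [0.5686, -0.0103, 0.05]
tcp_rot: [0.612, 0.791, 0.0, 0.001]
contact_force: [0.0, 0.9, -5.1]
opening: 0.532
```

```bash
python3 - <<'E'
from h import *
im,C,s=grab("top");print(s["time"],s["eef_pos"],s["tcp_rot"],s["opening"],s["contact_force"]);crop(im,220,170,400,300,4.4,"t6.png")
im,C,s=grab("scene");crop(im,230,150,470,330,3.3,"s6.png")
rail=[.5925,-.1045,-1.317]
for x in (-.032,): g=pose2(rail,[[x,0,0]])[0];print(x,plan([g[0],g[1],s["eef_pos"][2]],rail[2]+np.pi))
E
```

```text
11.825 [ 0.56863275 -0.01028039  0.05003867] [6.12412008e-01 7.90538218e-01 3.60594499e-04 8.53569634e-04] 0.5324455467263145 [ 0.02884054  0.8537256  -5.14238567]
-0.032 ([0.0011, 0.0004, -0.0004], [-0.0661, -0.0003, -0.0])
```

View pics/s6.png

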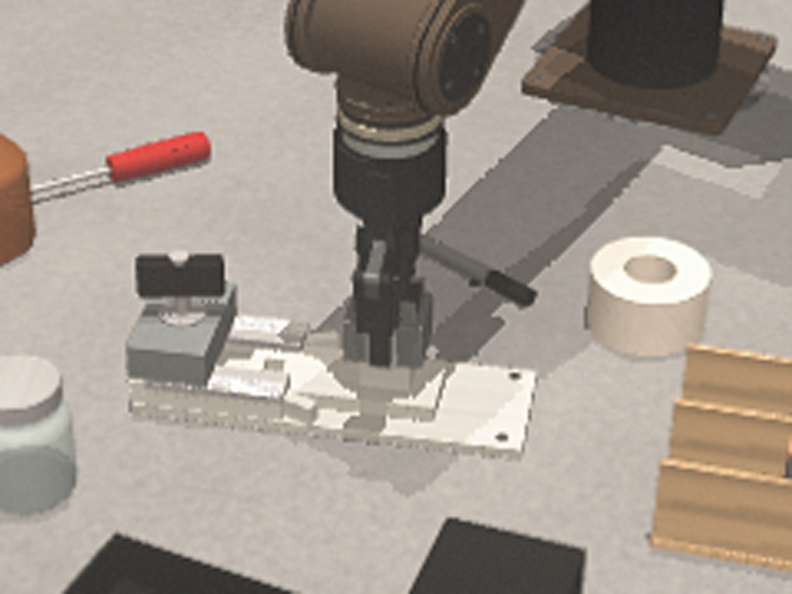

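arm_command:
  steps:
    - [[0, 0, 0], [-0.01, 0, 0], -1]
    - [[0, 0, 0], [-0.02, 0, 0], -1]
    - [[0, 0, 0], [-0.03, 0, 0], -1]
    - [[0, 0, 0], [-0.04, 0, 0], -1]
    - [[0, 0, 0], [-0.05, 0, 0.0005], -1]
    - [[0, 0, 0], [-0.058, 0, 0.001], -1]
    - [[0, 0, 0], [-0.058, 0, 0.001], -1]

```text
time: 12.8
eef_pos: [0.5832, -0.0664, 0.049]
tcp_rot: [0.612, 0.791, 0.0, 0.001]
contact_force: [0.8, -0.2, -3.6]
opening: 0.531
```

arm_command:
  steps:
    - [[0, 0, 0], [-0.004, 0, 0.0005], -1]
    - [[0, 0, 0], [-0.007, 0, 0.001], -1]
    - [[0, 0, 0], [-0.01, 0, 0.001], -1]
    - [[0, 0, 0], [-0.012, 0, 0.001], -1]
    - [[0, 0, 0], [-0.012, 0, 0.001], -1]

```text
time: 13.42
eef_pos: [0.5855, -0.0734, 0.0494]
tcp_rot: [0.612, 0.791, 0.003, -0.003]
contact_force: [-4.9, 16.0, 9.3]
opening: 0.534
```

```bash
python3 - <<'E'
from h import *
im,C,s=grab("top");print(s["time"],s["eef_pos"],s["tcp_rot"],s["opening"],s["contact_force"])
rail=[.5925,-.1045,-1.317]
for x in (-.032,): g=pose2(rail,[[x,0,0]])[0];print(x,plan([g[0],g[1],s["eef_pos"][2]],rail[2]+np.pi))
E
```

```text
13.425 [ 0.58547367 -0.0734402   0.04944385] [ 0.61219078  0.79070145  0.00250517 -0.00272009] 0.5336437269572705 [-4.89634073 16.01845739  9.32429332]
-0.032 ([0.0007, -0.0071, -0.0005], [0.0002, -0.001, -0.0])
```

arm_command:
  steps:
    - [[0, 0, 0], [-0.002, 0, 0], -1]
    - [[0, 0, 0], [-0.001, 0, 0], 1]
    - [[0, 0, 0], [0, 0, 0], 1]
    - [[0, 0, 0], [0, 0, 0], 1]
    - [[0, 0, 0], [0, 0, 0], 1]
    - [[0, 0, 0], [0, 0, -0.04], 1]
    - [[0, 0, 0], [0, 0, -0.09], 1]
    - [[0, 0, 0], [0, 0, -0.14], 1]
    - [[0, 0, 0], [0, 0, -0.15], 1]
    - [[0, 0, 0], [0, 0, -0.15], 1]

```text
time: 14.72
eef_pos: [0.5858, -0.0747, 0.1999]
tcp_rot: [0.612, 0.791, 0.003, -0.002]
contact_force: [-0.3, 0.1, -0.5]
opening: 1.002
```

```bash
python3 - <<'E'
from h import *
im,C,s=grab("wrist");print(s["time"],s["eef_pos"],s["tcp_rot"],s["opening"],s["contact_force"]);cv2.imwrite("pics/w7.png",im)
rail=[.5925,-.1045,-1.317]
print("pred head top",proj(C,pose2(rail,[[-.004,.023,.085],[-.004,-.023,.085],[-.06,-.023,.085],[-.06,.023,.085]])).round(1).tolist())
im,C,s=grab("top");crop(im,220,170,400,300,4.4,"t7.png")
im,C,s=grab("scene");crop(im,230,150,470,330,3.3,"s7.png")
E
```

```text
14.725 [ 0.58581603 -0.07468876  0.19985113] [ 0.61218923  0.79070437  0.0026119  -0.00202993] 1.0015657172212407 [-0.29255334  0.05293818 -0.54800337]
pred head top [[348.4, 277.6], [282.2, 277.8], [280.1, 197.5], [350.1, 197.3]]
```

View pics/w7.png

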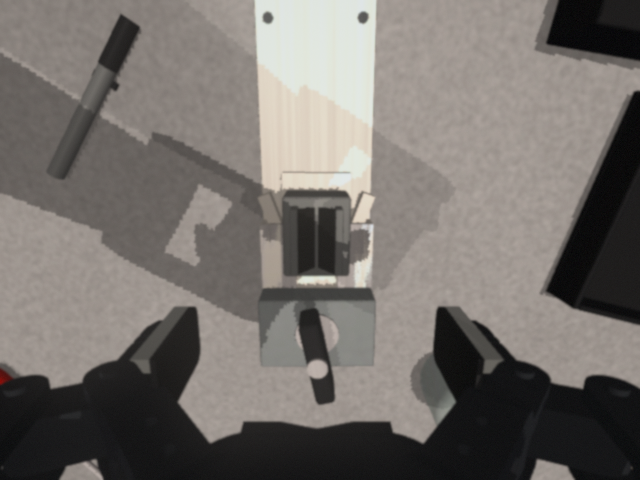

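View pics/t7.png

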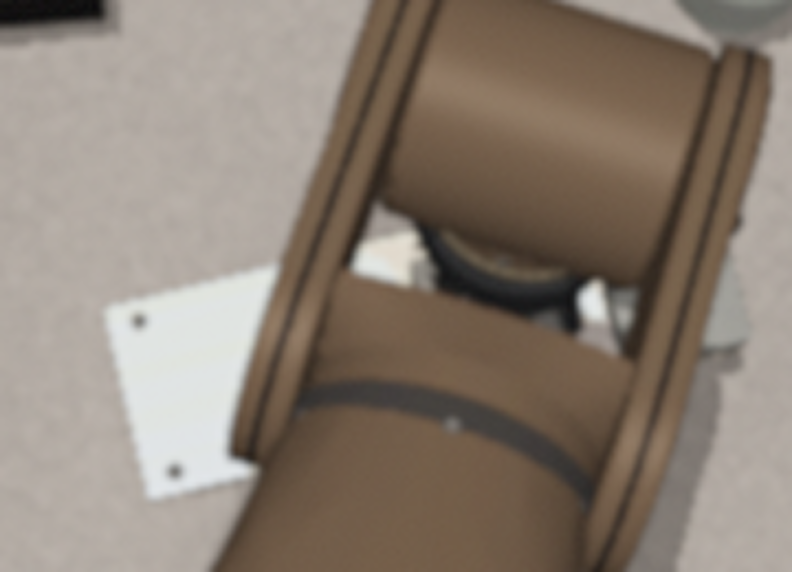

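View pics/s7.png

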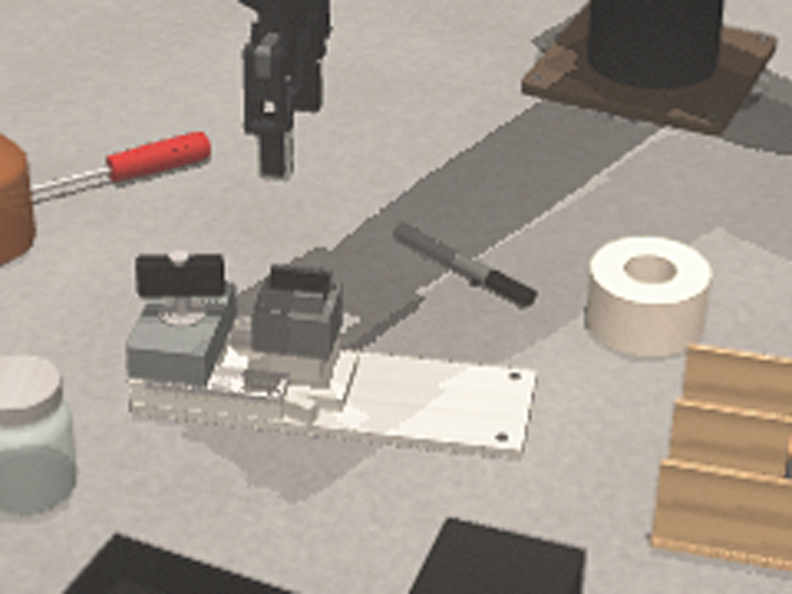

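```bash
python3 - <<'E'
from h import *
im=cv2.imread("pics/w7.png"); crop(im,240,270,400,420,4,"w7a.png")
s=get_state();c=read_camera("wrist");C=cam(c,(s["eef_pos"],s["tcp_rot"]))
rail=[.5925,-.1045,-1.317]
print(proj(C,pose2(rail,[[.052,0,.108],[.052,0,.061],[.024,.046,.061],[.024,-.046,.061]])).round(1).tolist())
E
```

```text
[[318.1, 371.9], [318.0, 337.5], [378.1, 304.4], [257.9, 304.5]]
```

View pics/w7a.png

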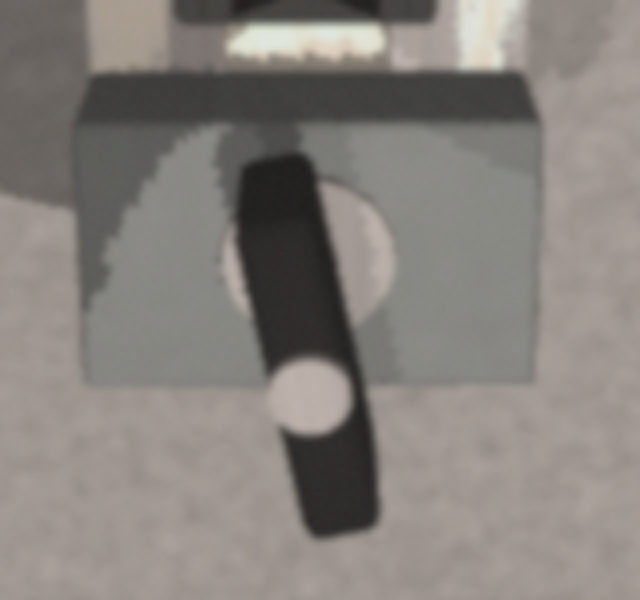

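```bash
python3 - <<'E'
from h import *
s=get_state();c=read_camera("wrist");C=cam(c,(s["eef_pos"],s["tcp_rot"]))
uv=np.array([(240,205),(305,530),(320,210),(378,470),(310,397)],float)/4+(240,270)
B=back(C,uv,.108);print(B.round(4))
for i,j in((0,1),(2,3)): print(np.arctan2(*(B[j]-B[i])[1::-1]))
th=-1.317
d=B[4,:2]-[.5925,-.1045]; print("knob in rail",d@[np.cos(th),np.sin(th)],d@[-np.sin(th),np.cos(th)])
B2=back(C,np.array([(541,122),(78,120),(535,383),(85,385)],float)/4+(240,270),.061)
for b in B2:
    d=b[:2]-[.5925,-.1045]; print(d@[np.cos(th),np.sin(th)],d@[-np.sin(th),np.cos(th)])
E
```

```text
[[ 0.5851 -0.122   0.108 ]
 [ 0.6103 -0.1781  0.108 ]
 [ 0.5978 -0.1196  0.108 ]
 [ 0.6193 -0.1636  0.108 ]
 [ 0.6047 -0.153   0.108 ]]
-1.147802061458593
-1.1150474753838022
knob in rail 0.050043323296196304 -0.0003296873424161369
0.020834208744954806 0.043739880033028665
0.020379179342497833 -0.04455890146543527
0.07695952450131203 0.04459945463228377
0.07741760108623973 -0.045371356810736764
```

```bash
python3 - <<'E'
from h import *
rail=[.5925,-.1045,-1.317]
g=pose2(rail,[[.050,0,0]])[0]; print(g,get_state()["qpos"].round(2))
for z in (.17,.084): print(plan([g[0],g[1],z],-1.13+np.pi))
E
```

```text
[ 0.60505402 -0.15289831  0.        ] [-0.3   0.13  1.82  0.01  1.2  -0.56]
([-0.0019, -0.0095, -0.1876], [-0.0815, 0.0002, 0.0263])
([-0.0019, -0.0095, -0.1876], [-0.0823, 0.0004, 0.1123])
```

arm_command:
  steps:
    - [[0, 0, -0.1], [-0.04, 0, 0.01], 0]
    - [[-0.002, -0.0095, -0.188], [-0.08, 0, 0.026], 0]
    - [[-0.002, -0.0095, -0.188], [-0.081, 0, 0.026], 0]
    - [[-0.002, -0.0095, -0.188], [-0.081, 0, 0.026], 0]
    - [[-0.002, -0.0095, -0.188], [-0.081, 0, 0.026], 0]

```text
time: 15.6
eef_pos: [0.6048, -0.1515, 0.1706]
tcp_rot: [0.535, 0.845, 0.0, 0.0]
contact_force: [0.0, 0.1, -0.0]
opening: 0.5
```

```bash
python3 - <<'E'
from h import *
im,C,s=grab("wrist");print(s["time"],s["eef_pos"],s["opening"],s["contact_force"]);cv2.imwrite("pics/w8.png",im)
rail=[.5925,-.1045,-1.317]
g=pose2(rail,[[.050,0,0]])[0];print(plan([g[0],g[1],.084],-1.13+np.pi))
E
```

```text
15.6 [ 0.60477666 -0.15148219  0.17059691] 0.49968223069905354 [ 0.0178432   0.11397868 -0.02019778]
([0.0006, 0.0004, 0.0013], [-0.0013, -0.0005, 0.0868])
```

View pics/w8.png

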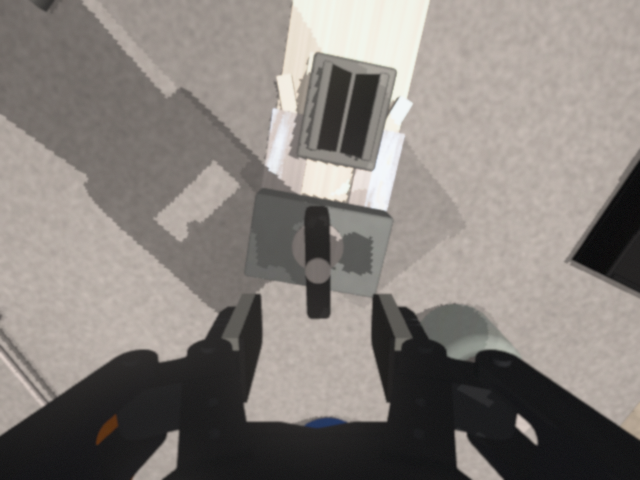

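```bash
python3 - <<'E'
from h import *
s=get_state();c=read_camera("wrist");C=cam(c,(s["eef_pos"],s["tcp_rot"]))
th=-1.317
for z in (.108,.113):
  B=back(C,[(318,270)],z);d=B[0,:2]-[.5925,-.1045]; print(d@[np.cos(th),np.sin(th)],d@[-np.sin(th),np.cos(th)])
im=cv2.imread("pics/w8.png");crop(im,230,170,410,330,4,"w8a.png")
E
```

```text
0.05184004184295338 0.0013684005496999144
0.05012196646481003 0.0010154046138486886
```

arm_command:
  steps:
    - [[0, 0, 0], [0, 0, 0.03], 0]
    - [[0, 0, 0], [0, 0, 0.06], 0]
    - [[0, 0, 0], [0, 0, 0.08], 0]
    - [[0, 0, 0], [0, 0, 0.087], 0]
    - [[0, 0, 0], [0, 0, 0.087], 0]

```text
time: 16.32
eef_pos: [0.6052, -0.1515, 0.0841]
tcp_rot: [0.535, 0.845, 0.0, 0.0]
contact_force: [0.1, -0.4, 0.5]
opening: 0.495
```

arm_command:
  steps:
    - [[0, 0, 0], [-0.0015, 0, 0], -1]
    - [[0, 0, 0], [-0.0015, 0, 0], -1]
    - [[0, 0, 0], [-0.0015, 0, 0], -1]
    - [[0, 0, 0], [-0.0015, 0, 0], -1]
    - [[0, 0, 0], [-0.0015, 0, 0], -1]
  force: 70

```text
time: 16.95
eef_pos: [0.6065, -0.1535, 0.0849]
tcp_rot: [0.535, 0.845, 0.0, 0.002]
contact_force: [0.2, -1.7, 4.5]
opening: 0.146
```

arm_command:
  steps:
    - [[0, 0, 0], [0, 0, 0.004], -1]
    - [[0, 0, 0], [0, 0, 0.008], -1]
    - [[0, 0, 0], [0, 0, 0.012], -1]
    - [[0, 0, 0], [0, 0, 0.016], -1]
    - [[0, 0, 0], [0, 0, 0.017], -1]
    - [[0, 0, 0], [0, 0, 0.017], -1]

```text
time: 17.7
eef_pos: [0.6068, -0.1536, 0.0716]
tcp_rot: [0.535, 0.845, -0.0, 0.001]
contact_force: [-8.4, 1.1, 20.4]
opening: 0.146
```

arm_command:
  steps:
    - [[0, 0, 0.02], [0, 0, 0.004], -1]
    - [[0, 0, 0.14], [0, 0, 0.004], -1]
    - [[0, 0, 0.28], [0, 0, 0.004], -1]
    - [[0, 0, 0.42], [0, 0, 0.004], -1]
    - [[0, 0, 0.56], [0, 0, 0.004], -1]
    - [[0, 0, 0.7], [0, 0, 0.004], -1]
    - [[0, 0, 0.84], [0, 0, 0.004], -1]
    - [[0, 0, 0.98], [0, 0, 0.004], -1]
    - [[0, 0, 1.1], [0, 0, 0.004], -1]
    - [[0, 0, 1.2], [0, 0, 0.004], -1]
    - [[0, 0, 1.28], [0, 0, 0.004], -1]
    - [[0, 0, 1.28], [0, 0, 0.004], -1]

```text
time: 19.2
eef_pos: [0.6078, -0.1539, 0.0717]
tcp_rot: [0.934, 0.358, 0.001, 0.001]
contact_force: [-6.8, 1.0, 19.4]
opening: 0.149
```

```bash
python3 - <<'E'
from h import *
s=get_state();print(s["time"],s["eef_pos"],s["opening"],s["contact_force"],s["wrist_torque"],s["qpos"].round(2))
x=R.from_quat(s["tcp_rot"]).as_matrix()[:,0];print("knob est",-1.317+np.pi-np.arctan2(x[1],x[0]))
im,C,s=grab("wrist");cv2.imwrite("pics/w9.png",im)
im,C,s=grab("scene");crop(im,230,150,470,330,3.3,"s9.png")
E
```

```text
19.2 [ 0.60782261 -0.15388595  0.07167671] 0.14866916112656745 [-6.76416436  1.01238846 19.41144932] [ 0.22900061  1.32720341 -0.0312383 ] [-0.41  0.35  1.81 -0.    0.98  0.43]
knob est 1.0913381352146843
```

View pics/w9.png

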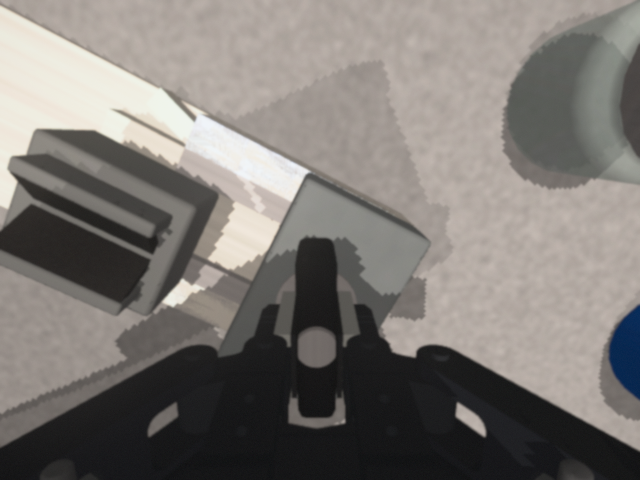

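View pics/s9.png

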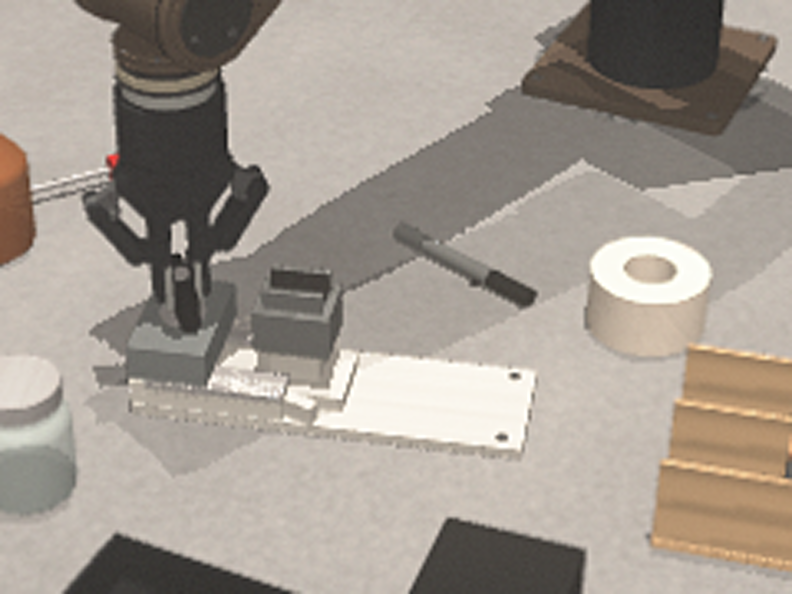

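arm_command:
  steps:
    - [[0, 0, 0.08], [0, 0, 0.004], -1]
    - [[0, 0, 0.14], [0, 0, 0.004], -1]
    - [[0, 0, 0.16], [0, 0, 0.004], -1]
    - [[0, 0, 0.16], [0, 0, 0.004], -1]

```text
time: 19.8
eef_pos: [0.608, -0.154, 0.0716]
tcp_rot: [0.958, 0.285, -0.0, 0.002]
contact_force: [-8.4, 1.7, 20.4]
opening: 0.148
```

```bash
python3 - <<'E'
from h import *
s=get_state();print(s["time"],s["eef_pos"],s["contact_force"],s["wrist_torque"])
x=R.from_quat(s["tcp_rot"]).as_matrix()[:,0];print("knob est",-1.317+np.pi-np.arctan2(x[1],x[0]))
E
```

```text
19.8 [ 0.60799099 -0.15397042  0.07161929] [-8.36585141  1.66290154 20.44153777] [0.365849   1.61266908 0.79837757]
knob est 1.24578903870862
```

arm_command:
  steps:
    - [[0, 0, -0.01], [0, 0, 0.001], -1]
    - [[0, 0, -0.01], [0, 0, 0], -0.4]
    - [[0, 0, -0.01], [0, 0, 0], -0.4]
    - [[0, 0, -0.01], [0, 0, 0], -0.4]
    - [[0, 0, -0.01], [0, 0, -0.02], -0.4]
    - [[0, 0, -0.01], [0, 0, -0.06], -0.4]
    - [[0, 0, -0.01], [0, 0, -0.1], -0.4]
    - [[0, 0, -0.01], [0.03, 0, -0.13], -0.4]
    - [[0, 0, -0.01], [0.03, 0, -0.13], -0.4]
    - [[0, 0, -0.01], [0.03, 0, -0.13], -0.4]

```text
time: 21.05
eef_pos: [0.6324, -0.1371, 0.2011]
tcp_rot: [0.957, 0.29, -0.001, 0.001]
contact_force: [-0.2, 0.5, -0.2]
opening: 0.299
```

```bash
python3 - <<'E'
from h import *
im,C,s=grab("wrist");print(s["time"],s["eef_pos"],s["contact_force"]);cv2.imwrite("pics/w10.png",im)
im,C,s=grab("scene");crop(im,230,150,470,330,3.3,"s10.png")
E
```

```text
21.05 [ 0.63235149 -0.13710997  0.20106003] [-0.19358897  0.51992601 -0.19998705]
```

View pics/w10.png

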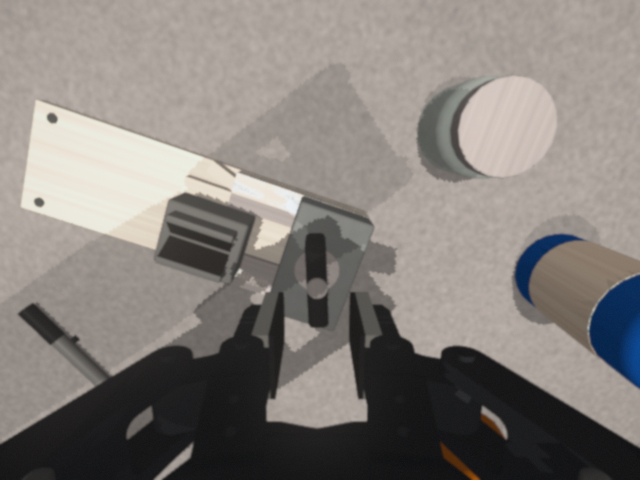

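View pics/s10.png

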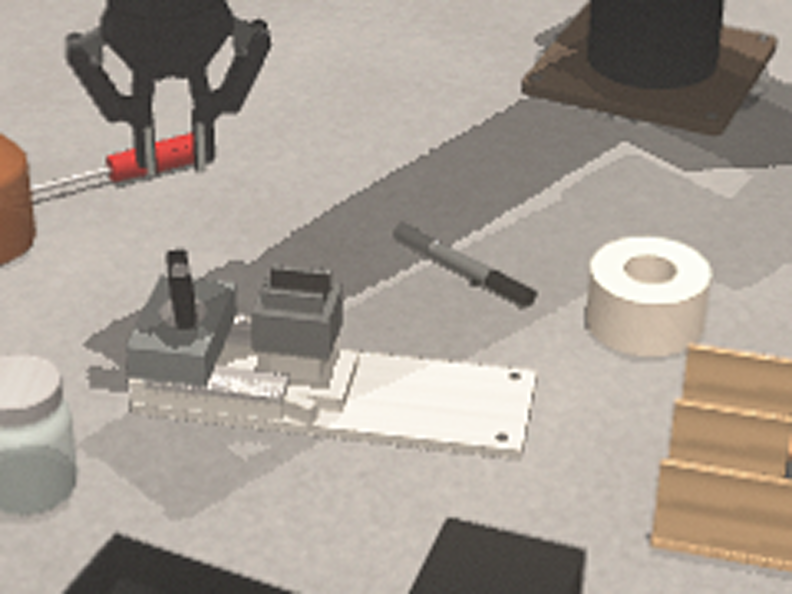

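```bash
python3 - <<'E'
from h import *
im,C,s=grab("scene")
crop(im,262,215,312,275,10,"s11.png")
th=-1.317; r=np.array([.5925,-.1045,th])
# calibrate: bridge top corners
print("bridge",((proj(C,pose2(r,[[.024,.046,.061],[.024,-.046,.061],[.082,-.046,.061]]))-[262,215])*10).round().tolist())
g=pose2(r,[[.051,0,0]])[0]
k=np.array([g[0],g[1],th-1.2])
for d in (0,.011):
  P=[[sx*.031,sy*.007,z-d] for sx in(1,-1) for z in (.078,.108) for sy in (1,-1)]
  uv=(proj(C,pose2(k,P))-[262,215])*10
  print(d,[(tuple(np.round(p,3)),tuple(u.round())) for p,u in zip(P,uv)])
E
```

```text
bridge [[294.0, 421.0], [390.0, 199.0], [160.0, 175.0]]
0 [((np.float64(0.031), np.float64(0.007), np.float64(0.078)), (np.float64(187.0), np.float64(167.0))), ((np.float64(0.031), np.float64(-0.007), np.float64(0.078)), (np.float64(245.0), np.float64(161.0))), ((np.float64(0.031), np.float64(0.007), np.float64(0.108)), (np.float64(179.0), np.float64(62.0))), ((np.float64(0.031), np.float64(-0.007), np.float64(0.108)), (np.float64(238.0), np.float64(56.0))), ((np.float64(-0.031), np.float64(0.007), np.float64(0.078)), (np.float64(213.0), np.float64(314.0))), ((np.float64(-0.031), np.float64(-0.007), np.float64(0.078)), (np.float64(274.0), np.float64(308.0))), ((np.float64(-0.031), np.float64(0.007), np.float64(0.108)), (np.float64(206.0), np.float64(207.0))), ((np.float64(-0.031), np.float64(-0.007), np.float64(0.108)), (np.float64(267.0), np.float64(201.0)))]
0.011 [((np.float64(0.031), np.float64(0.007), np.float64(0.067)), (np.float64(189.0), np.float64(205.0))), ((np.float64(0.031), np.float64(-0.007), np.float64(0.067)), (np.float64(247.0), np.float64(199.0))), ((np.float64(0.031), np.float64(0.007), np.float64(0.097)), (np.float64(182.0), np.float64(101.0))), ((np.float64(0.031), np.float64(-0.007), np.float64(0.097)), (np.float64(241.0), np.float64(95.0))), ((np.float64(-0.031), np.float64(0.007), np.float64(0.067)), (np.float64(216.0), np.float64(353.0))), ((np.float64(-0.031), np.float64(-0.007), np.float64(0.067)), (np.float64(276.0), np.float64(346.0))), ((np.float64(-0.031), np.float64(0.007), np.float64(0.097)), (np.float64(209.0), np.float64(247.0))), ((np.float64(-0.031), np.float64(-0.007), np.float64(0.097)), (np.float64(269.0), np.float64(240.0)))]
```

View pics/s11.png

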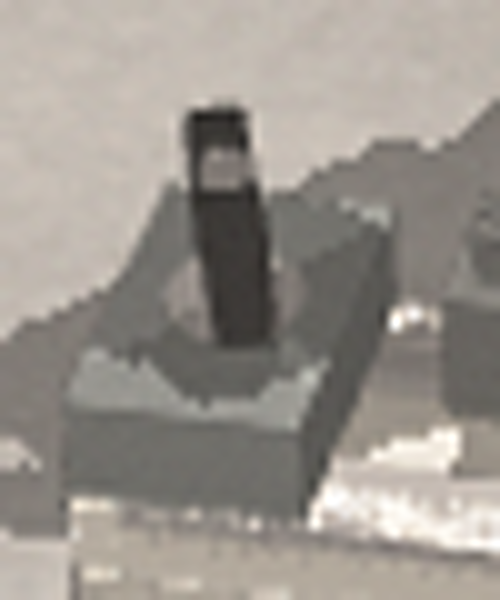

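```bash
python3 - <<'E'
from plant import *
print(get_state()["time"],sign_off())
E
```

```text
the job is handed in; nothing more can be done
21.2 None
```

I handed the job in at 21.2 s. The notched rest is home in the rail and locked, and the arm was clear of everything. `sign_off` gives no verdict.

**What I did:**
1. I took the rest from the rack by its end faces and stood it upright on the landing. The wrist view after I let go showed it centred on the rail.
2. I took it again across its sides and slid it in until the end wall pushed back with about 16 N. I let go before touching the knob.
3. I pressed the knob down about 14 mm, until a firm stop at about 20 N. I then turned it clockwise to its end stop while holding it down, opened the jaws a little, and rose clear.

**Last checks:**
- **Knob:** In the scene view the wing's edges fit 11 mm down and a turn of about 1.2 rad, not the raised position. The gripper's own angle at the stop was about 1.25 rad, and contact force was near zero after I rose clear.
- **Rest:** Right after the slide, the head was within about 2 mm of its predicted home position. I did not measure it again after locking, but the final pictures show it upright in the same place.
- **Disagreement:** The wrist view placed the bridge 3–5 mm nearer the open end than my rail estimate, mostly from the top camera. The knob looked up to 2 mm off the same way. I took the wall contact and the pin dropping its full travel as proof that the rest is home.
- **Other things on the bench:** I saw none of them move in the pictures I took. I did not measure them.

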